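# Push the rice box into the counter corner and the jar up beside it

## Robot

A 6-joint arm with a two-finger parallel gripper is mounted at the origin on the work surface. World frame = base frame: x ahead of the robot, y to its left, z up, the work surface at z = 0. Lengths are in mm, angles in rad, forces in N, time in s.
With the tool pointing down it reaches from about 350 to 975 mm from the base axis. Payload 7.1 kg.
Tool frame: the origin (TCP) lies midway between the tips of the shut fingers; the grasp point (between the pads) lies 19 mm behind it; z points along the fingers, y is the line along which they close (so a half turn about z gives the same grasp; the last joint's range is limited). The gripper opens to 88 mm and grips with 3 to 60 N. Pads are 20 mm wide; open, the fingers measure 115 mm over their backs; the gripper's body (75 mm by 178 mm) begins 61 mm behind the grasp point.
Start: joints at [-1.28, 0.423, 1.63, -0, 1.089, -0.019], TCP at [190.56, -595.224, 222.675] pointing down, gripper open.
Joint ranges: [-3, 3], [-0.9, 2.11], [0.09, 2.58], [-1.31, 4.45], [0.11, 2.69], [-2.54, 2.54]. Speed limits (rad/s): [2.39, 2.39, 3.01, 3.14, 3.14, 3.14].

## Interface

Orientations are given as a rotation vector (axis times angle).
In Python, from workcell import ctrl gives the robot as it stands. The module is installed in compiled form; this text tells all that it offers.
- The arm moves only by the tool apply_moves, never from a script. Its argument "targets" is a list of rows, each a list of 3 entries, a list of its own where there are three numbers: the opening, from -1 (shut) to 1 (fully open), then the shift along the tool's x, y, z normalised to -1 to 1, where 1 is 5 cm, then the turn, a rotation vector about the tool's x, y, z normalised to -1 to 1, where 1 is 90 degrees. In form: [[jaw, [x, y, z], [wx, wy, wz]], ...]. A call has 1 to 8 rows; each row shifts and turns the commanded pose from where the row before left it, along the tool's axes as they then stand; what a row does not reach is not made up. A row lasts 1/8 s, in which the tool goes at most 62.5 mm and 10.7 degrees, less where a joint would pass 70% of its speed; a pose out of reach is approached as far as the arm can. A call with a number of a shift or a turn outside -1 to 1 is refused whole. A call with a gripper value outside its range is refused whole. The fingers move at their own pace and stop on an object; the grip force is fixed at half the most. Time passes only in rows, so rows that do not move let the fingers close. It gives the time, the measured TCP pose, the force, the opening and the grip force at its end, in the units of the state.
- ctrl.get_obs(): the state, without advancing time (a new reading comes with each control period).
- ctrl.get_image(name): name is "scene" or "top" or "wrist"; returns a dict with "pixels" (420x560x3 uint8, blue, green, red), "camera_matrix" (3x3 intrinsics, pixels), "view" (4x4, takes a point from world to camera coordinates); the wrist camera has in their place "hand_eye" (4x4, takes a point from camera to tool coordinates, whose origin is the TCP and whose axes are the flange's). Camera axes: x right, y down, z forward; pixel columns grow to the right and rows downward; lengths in mm; the calibration is good to about 2 mm. A picture is of the moment at which its call begins: read the wrist's pose just before it. There is no depth.
- ctrl.close_job(): hands the job in; it is judged then, once.
Trained networks look in the newest picture that a camera, given by its name, has taken for a name from the list of things; names that differ only in an ending like _2 or _b are one class to them, and where a whole thing is asked for, a point or a joint stands for the part that bears it (a point fixed in the world has none). Each returns a list of dicts, best first, with "score" (0 to 1); they miss things now and then, are a little off and sometimes report something else, mostly with a low value. They report only what shows in the picture. A call takes as long as a camera call.
- ctrl.masks_of(label, camera): "region" (420x560 bool, what is visible of it) and "bbox" ([left, top, right, bottom] in pixels, round what is visible of it).
- ctrl.pinpoint(label, camera): "xy" ([column, row] in pixels: a listed point, or the origin of a listed thing).
The state is a dict: "t": time; "qpos": joint angles; "qvel": joint speeds; "joint_torque": joint torques, N m; "ee_pos": TCP position; "orientation": TCP orientation; "ft_force": force on the tool from outside, world axes, zero at the start; "moment": the same for the moment, N m; "width": finger opening in mm; "grasp_force": force on a finger pad.
Only numpy, scipy, OpenCV 4.12 (cv2) and the standard library are available. Lean on these libraries where they do the work, as an engineer would, in place of code of your own. Each camera call takes 0.05 s, during which the arm holds its last target. There are 200 camera calls.

## Task

Clear the tiles for the next job: push the heavy red rice box into the corner of the white tiled kerb, so that its long side lies flush against the back kerb and its end flush against the side kerb, and push the glass jar snug up beside the box's free end, standing against the back kerb. Push both gently along the tiles with the fingertips, never lifting or tipping them, and leave the bowls, spoon, spatula and bottle where they are.

Things in the scene. Friction and masses are not known exactly. Their poses are not given: they have to be found in the camera images.
- kerb: fixed L-shaped kerb of white tiles, 45 mm high, 50 mm wide, inside faces vertical. Origin: the inside corner at counter level; x points away from the robot, y to its left (yaw up to 0.04 rad). Back run: x 0 to +50 mm, y +50 to -660 mm. Side run: y 0 to +50 mm, x 0 to -240 mm. The free tiles are at x < 0, y < 0.
- rice_box: red box with clip-on lid, 0.6 to 0.95 kg: 115 mm in x, 190 in y, 85 high, sides vertical, lid flush. Origin: centre of underside. Its +x long side goes to the back kerb, its +y end to the side kerb; it starts within 0.35 rad of that heading. Mid-end, on each end, a white clip 50 mm wide in x stands 8 mm proud, 51 to 83 mm up: it passes over the kerb, so the wall meets the kerb.
- jar: round clear glass jar of brown pods with a yellow twist cap, 0.3 to 0.5 kg: 84 mm in diameter up to 66 mm height, narrowing to a 72 mm cap, 95 mm high in all. Origin: centre of underside. It starts upright to the right of the box; the straight way to its place is free once the box is in the corner.
- bowl_a: bystander: blue melamine bowl, 112 mm across the rim, 52 mm high, standing on the tiles; origin: centre of its underside. It and the jar may stand in either one's place.
- bowl_b: bystander: a second, like blue melamine bowl, 112 mm across, 52 mm high, on the tiles; origin: centre of its underside.
- soup_spoon: bystander: white ceramic soup spoon, 140 mm long, lying on the tiles, its handle to its own -x; origin on its underside, near its middle.
- wok_spatula: bystander: steel wok spatula with a wooden handle, 340 mm long, lying on the tiles, its handle to its own -x; origin on its underside, near its middle.
- soy_bottle: bystander: amber glass sauce bottle with a red cap, 56 mm in diameter, 150 mm high, standing on the tiles; origin: centre of its underside.

How it is judged:
By the outcome, as a careful person would: the job done as asked, in the order asked, and still so for the second after the job is handed in, with the robot touching nothing.
It also fails if it takes over 72 s, if anything falls off the work surface, if the arm or the gripper's body presses on something with over 40 N, if the wrist force passes 120 N, or if a joint passes its speed limit or range.

## Working session

There is one attempt and no reset: what is moved stays moved. The work goes in short steps, Python scripts to look and compute and a tool call to move; the robot and the scene stay as the last step left them, time stands still between calls to the robot, and variables do not carry over. Pictures are saved under pics/ and viewed, at most 10 in all, crops included, and the job is handed in when it is done.

Besides the shell and the picture viewer there is one more tool, called after "Call:" in YAML: its name, and indented under it one key for each argument. apply_moves: Moves the arm, as the interface text tells. Scaled input: -1 to 1 covers 5 cm each way for a shift and 90 degrees each way for a turn. Its arguments: {"type":"object","properties":{"targets":{"type":"array"}},"required":["targets"]}

```bash
mkdir -p pics; cat > h.py <<'E'
import numpy as np, cv2
from workcell import ctrl
def cam(n):
    im=ctrl.get_image(n); return im
def ray(im,uv,z):
    K=np.array(im['camera_matrix']);V=np.array(im['view']);R=V[:3,:3];t=V[:3,3]
    d=R.T@np.linalg.solve(K,[uv[0],uv[1],1]);c=-R.T@t
    return c+d*(z-c[2])/d[2]
def proj(im,p):
    V=np.array(im['view']);q=V[:3,:3]@np.array(p)+V[:3,3];q=np.array(im['camera_matrix'])@q;return q[:2]/q[2]
E
python3 - <<'E'
from h import *
np.set_printoptions(precision=1,suppress=True)
o=ctrl.get_obs();print(o['t'],o['ee_pos'],o['orientation'],o['ft_force'])
for n in ['top','scene']:
    im=cam(n);cv2.imwrite(f'pics/{n}0.png',im['pixels'])
    V=np.array(im['view']);print(n,-V[:3,:3].T@V[:3,3],V[:3,:3])
    for l in ['kerb','rice_box','jar','bowl_a','soup_spoon','wok_spatula','soy_bottle']:
        for d in ctrl.pinpoint(l,n)[:2]:print(l,d['score'],d['xy'],ray(im,d['xy'],0))
E
```

```text
0.0 [ 190.4 -594.7  221.9] [-3.1 -0.5  0. ] [-0.3  1.   0.1]
top [ 429.8 -106.4 1175.7] [[ 0.  -1.  -0. ]
 [-1.  -0.  -0.1]
 [ 0.1  0.  -1. ]]
kerb 0.59 [159.7, 138.9] [700.1 279.    0. ]
rice_box 0.83 [261.7, 195.8] [539.  -22.3   0. ]
jar 0.66 [350.8, 168.8] [ 621.  -275.9    0. ]
bowl_a 0.94 [335.4, 229.1] [ 447.6 -234.2    0. ]
bowl_a 0.67 [397.8, 225.6] [ 461.  -410.1    0. ]
soup_spoon 0.63 [184.0, 261.9] [345.3 196.2   0. ]
soup_spoon 0.54 [353.8, 169.1] [ 620.2 -284.5    0. ]
wok_spatula 0.87 [369.3, 300.4] [ 249.3 -331.7    0. ]
soy_bottle 0.62 [425.2, 180.4] [ 591.  -486.7    0. ]
scene [1110.3 -570.3 1075.5] [[ 0.6  0.8 -0. ]
 [ 0.6 -0.5 -0.6]
 [-0.5  0.4 -0.8]]
kerb 0.82 [425.3, 191.7] [719.7 272.    0. ]
rice_box 0.81 [309.4, 202.5] [542.4  -8.2   0. ]
rice_box 0.68 [154.3, 195.5] [ 249.8 -331.8    0. ]
bowl_a 0.83 [224.6, 220.4] [ 443.7 -226.5    0. ]
bowl_a 0.78 [167.9, 266.3] [ 469.1 -419.2    0. ]
wok_spatula 0.9 [154.5, 195.0] [ 248.6 -330.4    0. ]
soy_bottle 0.74 [176.3, 321.5] [ 608.8 -480.3    0. ]
```

View pics/top0.png

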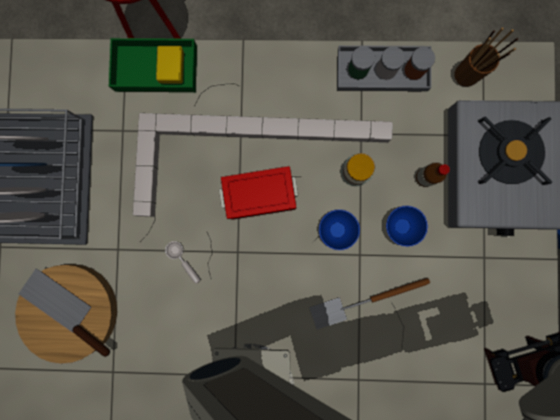

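View pics/scene0.png

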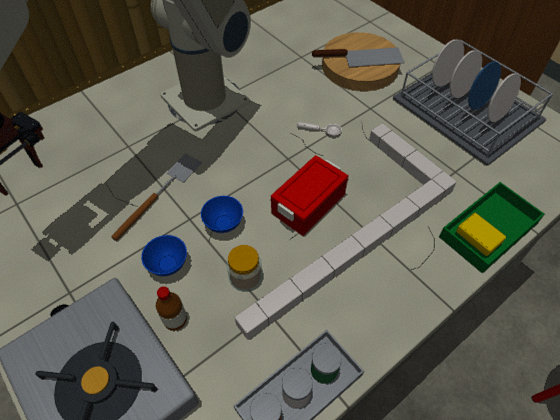

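The top view shows the kerb's inside corner near (155,136), the box at (259,192), the jar at (360,168), the bowls at (339,229) and (406,226), and the bottle at (435,174). The space between the box and the corner is free. The scene view agrees. Next I measure precisely.

```bash
cat >> h.py <<'E'
def top_pts(im,mask,z):
    c=max(cv2.findContours(mask.astype(np.uint8),cv2.RETR_EXTERNAL,cv2.CHAIN_APPROX_NONE)[0],key=cv2.contourArea)[:,0]
    return np.array([ray(im,p,z)[:2] for p in c])
def redmask(im):
    h=cv2.cvtColor(im['pixels'],cv2.COLOR_BGR2HSV)
    return (((h[...,0]<6)|(h[...,0]>174))&(h[...,1]>180)&(h[...,2]>70))
E
python3 - <<'E'
from h import *
from scipy.optimize import least_squares
np.set_printoptions(precision=3,suppress=True)
ims={n:cam(n) for n in ['top','scene']}
for n,im in ims.items():
    P=im['pixels']
    r=redmask(im);
    d=ctrl.masks_of('rice_box',n)
    if d: r&=cv2.dilate(d[0]['region'].astype(np.uint8),np.ones((5,5)))>0
    print(n,'red top rect',cv2.minAreaRect(top_pts(im,r,85).astype(np.float32)))
    k=ctrl.masks_of('kerb',n)
    if k:
        p=top_pts(im,k[0]['region'],45)
        print('kerb score',k[0]['score'],'bbox',k[0]['bbox'])
        # top-face model fit: L polygon via chamfer to contour
        def poly(v):
            c,s=np.cos(v[2]),np.sin(v[2])
            q=np.array([[0,0],[0,-660],[50,-660],[50,50],[-240,50],[-240,0]],float)
            return (q@np.array([[c,s],[-s,c]])+v[:2]).astype(np.float32)
        f=lambda v:np.array([cv2.pointPolygonTest(poly(v),tuple(map(float,x)),True) for x in p])
        s=least_squares(f,[700,235,0],loss='soft_l1',f_scale=2,diff_step=1e-4,x_scale=[1,1,.01])
        print('kerb',s.x,'rms',np.median(abs(s.fun)))
    for l,z in [('jar',95),('soy_bottle',150),('bowl_a',52)]:
        for d in ctrl.masks_of(l,n)[:2]:
            print(l,d['score'],d['bbox'])
            if n=='top':print('  rect at top z',cv2.minEnclosingCircle(top_pts(im,d['region'],z).astype(np.float32)))
    h=cv2.cvtColor(P,cv2.COLOR_BGR2HSV)
    y=((abs(h[...,0].astype(int)-22)<6)&(h[...,1]>180)&(h[...,2]>100)).astype(np.uint8)
    N,_,st,ce=cv2.connectedComponentsWithStats(y)
    for i in range(1,N):
        if st[i,4]>150:print('yellow',ce[i],st[i,4],ray(im,ce[i],95))
E
```

```text
top red top rect ((539.9686279296875, -18.202537536621094), (113.68060302734375, 186.54550170898438), 9.985711097717285)
kerb score 0.81 bbox [130.5, 111.6, 394.3, 215.3]
kerb [711.138 273.372  -0.026] rms 3.6313098708384643
jar 0.92 [339.6, 151.1, 372.9, 185.8]
  rect at top z ((605.5956420898438, -279.4905090332031), 44.243370056152344)
jar 0.26 [221.6, 164.9, 298.1, 216.8]
  rect at top z ((541.5757446289062, -19.898395538330078), 106.59642791748047)
soy_bottle 0.77 [415.4, 162.1, 451.2, 185.0]
  rect at top z ((588.2009887695312, -456.5848388671875), 43.242706298828125)
bowl_a 0.73 [320.8, 210.8, 357.7, 252.5]
  rect at top z ((447.3562316894531, -239.57525634765625), 55.36650466918945)
bowl_a 0.62 [385.6, 203.8, 427.4, 250.1]
  rect at top z ((460.82501220703125, -421.45867919921875), 56.9245491027832)
yellow [168.614  62.632] 798 [886.884 230.932  95.   ]
yellow [515.945 149.901] 293 [ 661.7   -689.834   95.   ]
yellow [360.482 166.482] 542 [ 612.036 -287.472   95.   ]
scene red top rect ((546.37060546875, -17.533462524414062), (115.55508422851562, 194.48728942871094), 10.330804824829102)
kerb score 0.6 bbox [232.1, 127.6, 456.0, 340.3]
kerb [722.083 277.951  -0.017] rms 5.576086306124091
jar 0.82 [229.2, 242.5, 258.3, 291.5]
soy_bottle 0.98 [158.3, 288.6, 188.7, 329.8]
bowl_a 0.93 [139.2, 235.8, 186.9, 277.7]
bowl_a 0.62 [199.1, 193.1, 242.4, 231.5]
yellow [482.048 231.824] 869 [922.757 210.288  95.   ]
yellow [242.624 257.634] 623 [ 615.661 -284.604   95.   ]
yellow [ 94.486 379.705] 549 [ 655.448 -679.58    95.   ]
```

```bash
python3 - <<'E'
from h import *
from scipy.optimize import minimize
np.set_printoptions(precision=3,suppress=True)
q=np.array([[0,0],[0,-660],[50,-660],[50,50],[-240,50],[-240,0]],float)
def render(im,v,S=4):
    c,s=np.cos(v[2]),np.sin(v[2]);w=q@np.array([[c,s],[-s,c]])+v[:2]
    a=np.array([proj(im,[*p,0]) for p in w]);b=np.array([proj(im,[*p,45]) for p in w])
    m=np.zeros((420,560),np.uint8)
    f=lambda P:cv2.fillPoly(m,[np.round(P*256).astype(np.int32)],1,shift=8)
    f(a);f(b)
    for i in range(6):
        j=(i+1)%6;f(np.array([a[i],a[j],b[j],b[i]]))
    return m>0
ims={n:cam(n) for n in ['top','scene']}
for n,im in ims.items():
    h=cv2.cvtColor(im['pixels'],cv2.COLOR_BGR2HSV)
    M=ctrl.masks_of('kerb',n)[0]['region']
    print(n,'HSV kerb',np.median(h[M],0),'around',np.median(h[(cv2.dilate(M.astype(np.uint8),np.ones((21,21)))>0)&~M],0))
    roi=cv2.dilate(M.astype(np.uint8),np.ones((11,11)))>0
    W=roi&(h[...,1]<24)&(h[...,2]>100)
    W2=cv2.morphologyEx(W.astype(np.uint8),cv2.MORPH_CLOSE,np.ones((5,5)))>0
    for nm,T in [('net',M),('col',W2)]:
        J=lambda v:(render(im,[v[0],v[1],v[2]/1000])^T).sum()/T.sum()
        r=minimize(J,[708,273,-20],method='Nelder-Mead',options=dict(initial_simplex=[[708,273,-20],[720,273,-20],[708,285,-20],[708,273,10]],maxiter=150))
        print(n,nm,r.x,r.fun)
    d=im['pixels'].copy()
    if n=='top':
        print('gray col200',im['pixels'][105:150,200].mean(1).astype(int)); print('gray row180',im['pixels'][180,125:170].mean(1).astype(int))
        print('gray col300',im['pixels'][105:150,300].mean(1).astype(int));
E
```

```text
top HSV kerb [ 10.  16. 151.] around [ 24.  33. 119.]
top net [713.998 279.113 -22.767] 0.09143996581683521
top col [711.622 280.64  -15.36 ] 0.2727424470038391
gray col200 [115 116 114 115 115 115 114 115 111 105 123 141 145 145 145 145 146 146
 145 146 146 147 146 147 149 144 112  66  48  49  66  95 111 113 112 112
 113 112 112 113 112 112 112 111 111]
gray row180 [110 110 110 110 109 108 109 109 108 112 129 142 145 143 145 146 146 146
 147 148 149 148 149 149 150 151 137  99  57  47  48  56  86 110 113 112
 111 111 112 111 111 112 111 111 111]
gray col300 [112 112 111 111 112 112 112 112 112 113 113 113 112 116 131 141 145 147
 148 149 148 150 152 153 153 153 154 153 156 155 135  90  54  54  83 108
 116 115 114 115 116 115 113 115 115]Traceback (most recent call last):
  File "<stdin>", line 17, in <module>
IndexError: list index out of range
```

```bash
python3 - <<'E'
from h import *
np.set_printoptions(precision=1,suppress=True)
im=cam('top');g=im['pixels'].mean(2)
def sub(a,lev=110): # first falling crossing after bright
    i=np.argmax(a>138)
    while a[i]>lev:i+=1
    return i-1+(a[i-1]-lev)/(a[i-1]-a[i])
B=[]
for c in range(175,375,8):
    B.append(ray(im,[c,105+sub(g[105:155,c])],45)[:2])
B=np.array(B);p=np.polyfit(B[:,1],B[:,0],1);r=B[:,0]-np.polyval(p,B[:,1]);k=abs(r)<4;p=np.polyfit(B[k,1],B[k,0],1);print('back x=%.4f*y+%.1f'%tuple(p),r)
S=np.array([ray(im,[125+sub(g[r,125:175]),r],45)[:2] for r in range(150,206,6)])
p2=np.polyfit(S[:,0],S[:,1],1);print('side y=%.4f*x+%.1f'%tuple(p2),S[:,1]-np.polyval(p2,S[:,0]))
y=(p2[0]*p[1]+p2[1])/(1-p[0]*p2[0]);print('corner',np.polyval(p,y),y)
o=ctrl.get_obs();from scipy.spatial.transform import Rotation as R
print(R.from_rotvec(o['orientation']).as_matrix(),o['t'])
E
```

```text
back x=0.0246*y+707.9 [-6.8 -6.6 44.9 -4.2 -5.3 -5.4 -4.8 -3.1 -3.7 -3.7 -3.  -2.2 -2.5 -1.9
 -1.2 -1.  -0.8  0.   0.3  0.5  1.2  1.7  2.   2.2  3.1]
side y=-0.0231*x+296.0 [-0.2  0.2 -0.1 -0.   0.2 -0.1  0.1  0.1 -0.2  0.1]
corner 714.7293153756833 279.5451597991493
[[ 1.   0.3  0. ]
 [ 0.3 -1.  -0. ]
 [ 0.   0.  -1. ]] 1.65
```

Call:
apply_moves:
  targets:
    - [1, [0, 0, 0], [0, 0, 0.106]]
    - [1, [0, 0, 0], [0, 0, 0.106]]
    - [1, [0.35, -0.88, 0], [0, 0, 0]]
    - [1, [0.35, -0.88, 0], [0, 0, 0]]
    - [1, [0.35, -0.88, 0], [0, 0, 0]]
    - [1, [0.35, -0.88, 0], [0, 0, 0]]
    - [1, [0.35, -0.88, 0], [0, 0, 0]]
    - [1, [0.35, -0.88, 0], [0, 0, 0]]

```text
t: 2.65
ee_pos: [302.1, -332.4, 222.9]
orientation: [3.141, -0.037, 0.001]
ft_force: [0.5, 0.8, -0.0]
width: 87.7
grasp_force: 0.0
```

Call:
apply_moves:
  targets:
    - [1, [0.35, -0.88, 0], [0, 0, 0]]
    - [1, [0.35, -0.88, 0], [0, 0, 0]]
    - [1, [0.35, -0.88, 0], [0, 0, 0]]
    - [1, [0.35, -0.88, 0], [0, 0, 0]]
    - [1, [0.35, -0.88, 0], [0, 0, 0]]
    - [1, [0.35, -0.88, 0], [0, 0, 0]]
    - [1, [0.35, -0.88, 0], [0, 0, 0]]

```text
t: 3.52
ee_pos: [431.9, -27.1, 223.0]
orientation: [3.141, -0.036, 0.001]
ft_force: [0.4, -1.1, -0.3]
width: 87.7
grasp_force: 0.0
```

```bash
cat >> h.py <<'E'
from scipy.spatial.transform import Rotation as Ro
def st():
    o=ctrl.get_obs();M=Ro.from_rotvec(o['orientation']).as_matrix()
    print('t %.2f'%o['t'],'p',np.round(o['ee_pos'],1),'head %.4f'%np.arctan2(M[1,0],M[0,0]),'zaxis',np.round(M[:,2],3),'F',np.round(o['ft_force'],1),'w',round(float(o['width']),1))
    return np.array(o['ee_pos']),M
def boxpose(n='top'):
    im=cam(n);r=cv2.minAreaRect(top_pts(im,redmask(im),85).astype(np.float32));return np.round(r[0],1),np.round(r[1],1),round(r[2],2)
E
python3 -c "
from h import *
st()"
```

```text
t 3.52 p [431.9 -27.1 223. ] head -0.0231 zaxis [ 0.001 -0.    -1.   ] F [ 0.4 -1.1 -0.3] w 87.7
```

Call:
apply_moves:
  targets:
    - [1, [0, 0, 0.98], [0, 0, 0]]
    - [1, [0, 0, 0.98], [0, 0, 0]]
    - [1, [0, 0, 0.98], [0, 0, 0]]
    - [1, [0, 0, 0.98], [0, 0, 0]]
    - [1, [0.2, 0, 0], [0, 0, 0]]
    - [1, [0.2, 0, 0], [0, 0, 0]]
    - [1, [0.14, 0, 0], [0, 0, 0]]
    - [1, [0.14, 0, 0], [0, 0, 0]]

```text
t: 4.53
ee_pos: [465.9, -29.5, 28.3]
orientation: [3.141, -0.036, 0.002]
ft_force: [-7.6, 1.3, 4.2]
width: 88.0
grasp_force: 3.2
```

Call:
apply_moves:
  targets:
    - [1, [0.14, 0, 0], [0, 0, 0]]
    - [1, [0.14, 0, 0], [0, 0, 0]]
    - [1, [0.14, 0, 0], [0, 0, 0]]
    - [1, [0.14, 0, 0], [0, 0, 0]]
    - [1, [0.14, 0, 0], [0, 0, 0]]
    - [1, [0.14, 0, 0], [0, 0, 0]]
    - [1, [0.14, 0, 0], [0, 0, 0]]
    - [1, [0.14, 0, 0], [0, 0, 0]]

```text
t: 5.52
ee_pos: [519.4, -30.5, 27.4]
orientation: [-3.141, 0.036, 0.006]
ft_force: [-8.0, 0.3, 5.7]
width: 87.7
grasp_force: 3.9
```

```bash
python3 -c "
from h import *
st();print(boxpose());print(boxpose('scene'))"
```

```text
t 5.53 p [519.4 -30.5  27.4] head -0.0229 zaxis [-0.004  0.    -1.   ] F [-8.   0.3  5.7] w 87.7
(array([600.4, -30.3]), array([185.9,  85. ]), 88.17)
(array([595.5, -29. ]), array([191.5, 117.7]), 88.2)
```

Call:
apply_moves:
  targets:
    - [1, [0.15, 0, 0], [0, 0, 0]]
    - [1, [0.15, 0, 0], [0, 0, 0]]
    - [1, [0.15, 0, 0], [0, 0, 0]]
    - [1, [0.15, 0, 0], [0, 0, 0]]
    - [1, [0.15, 0, 0], [0, 0, 0]]
    - [1, [0.15, 0, 0], [0, 0, 0]]
    - [1, [0.15, 0, 0], [0, 0, 0]]

```text
t: 6.5
ee_pos: [572.4, -31.9, 27.1]
orientation: [-3.141, 0.037, 0.004]
ft_force: [-6.7, 0.4, 4.2]
width: 87.5
grasp_force: 3.3
```

Call:
apply_moves:
  targets:
    - [1, [0.04, 0, 0], [0, 0, 0]]
    - [1, [0.04, 0, 0], [0, 0, 0]]
    - [1, [0.04, 0, 0], [0, 0, 0]]
    - [1, [0.04, 0, 0], [0, 0, 0]]

```text
t: 7.0
ee_pos: [580.2, -32.1, 27.0]
orientation: [-3.141, 0.036, 0.004]
ft_force: [-7.6, 0.6, 5.1]
width: 87.6
grasp_force: 3.7
```

Call:
apply_moves:
  targets:
    - [1, [0.04, 0, 0], [0, 0, 0]]
    - [1, [0.04, 0, 0], [0, 0, 0]]

```text
t: 7.25
ee_pos: [580.4, -32.1, 26.7]
orientation: [-3.141, 0.036, 0.016]
ft_force: [-22.3, -0.7, 16.7]
width: 87.8
grasp_force: 11.4
```

Call:
apply_moves:
  targets:
    - [1, [0.03, 0, 0], [0, 0, 0]]
    - [1, [0.02, 0, 0], [0, 0, 0]]

```text
t: 7.5
ee_pos: [580.1, -32.0, 26.5]
orientation: [-3.141, 0.036, 0.024]
ft_force: [-29.1, -0.3, 19.8]
width: 87.7
grasp_force: 14.4
```

Call:
apply_moves:
  targets:
    - [1, [-0.5, 0, 0], [0, 0, 0]]
    - [1, [0, 0, -1], [0, 0, 0]]
    - [1, [0, 0, -1], [0, 0, 0]]
    - [0.6, [0.52, 0.6, 0], [0, 0, 0]]
    - [0.6, [0.52, 0.6, 0], [0, 0, 0]]
    - [0.6, [0.52, 0.6, 0], [0, 0, 0]]
    - [0.6, [0.52, 0.6, 0], [0, 0, 0]]
    - [0.6, [0, 0, 0], [0, 0, -0.1]]

```text
t: 8.5
ee_pos: [666.9, -156.7, 127.6]
orientation: [3.133, 0.212, 0.007]
ft_force: [-0.8, 0.5, 0.1]
width: 70.1
grasp_force: 0.0
```

Call:
apply_moves:
  targets:
    - [0.6, [0, 0, 0], [0, 0, -0.11]]
    - [0.6, [0, 0, 0], [0, 0, -0.11]]
    - [0.6, [0, 0, 0], [0, 0, -0.11]]
    - [0.6, [0, 0, 0], [0, 0, -0.11]]
    - [0.6, [0, 0, 0], [0, 0, -0.11]]
    - [0.6, [0, 0, 0], [0, 0, -0.11]]
    - [0.6, [0, 0, 0], [0, 0, -0.11]]
    - [0.6, [0, 0, 0], [0, 0, -0.11]]

```text
t: 9.5
ee_pos: [665.1, -154.3, 127.4]
orientation: [2.274, 2.165, 0.002]
ft_force: [-0.7, -0.4, 0.3]
width: 70.3
grasp_force: 0.0
```

```bash
python3 -c "
from h import *
st();print(boxpose());print(boxpose('scene'))
im=cam('top');cv2.imwrite('pics/top1.png',im['pixels'][90:300,120:460])
for d in ctrl.masks_of('jar','top')[:1]:print(d['bbox'],d['score'])"
```

```text
t 9.50 p [ 665.1 -154.3  127.4] head 1.5218 zaxis [ 0.002 -0.    -1.   ] F [-0.7 -0.4  0.3] w 70.3
(array([647.7,   8. ]), array([107.8, 112.7]), 88.66)
(array([654. , -30.6]), array([191.8, 118.1]), 88.82)
[340.3, 150.5, 376.2, 186.5] 0.65
```

View pics/top1.png

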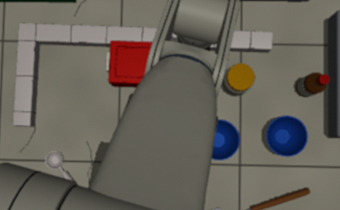

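Call:
apply_moves:
  targets:
    - [0.6, [0, -0.39, 0], [0, 0, -0.016]]
    - [0.6, [0, 0, 1], [0, 0, 0]]
    - [0.6, [0, 0, 1], [0, 0, 0]]
    - [0.6, [0.2, 0, 0], [0, 0, 0]]
    - [0.6, [0.1, 0, 0], [0, 0, 0]]
    - [0.6, [0.1, 0, 0], [0, 0, 0]]
    - [0.6, [0.1, 0, 0], [0, 0, 0]]

```text
t: 10.58
ee_pos: [646.8, -128.8, 29.0]
orientation: [2.251, 2.187, 0.001]
ft_force: [-1.9, -6.3, 2.3]
width: 70.5
grasp_force: 3.2
```

Call:
apply_moves:
  targets:
    - [0.6, [0.15, 0, 0], [0, 0, 0]]
    - [0.6, [0.15, 0, 0], [0, 0, 0]]
    - [0.6, [0.15, 0, 0], [0, 0, 0]]
    - [0.6, [0.15, 0, 0], [0, 0, 0]]
    - [0.6, [0.15, 0, 0], [0, 0, 0]]
    - [0.6, [0.15, 0, 0], [0, 0, 0]]
    - [0.6, [0.15, 0, 0], [0, 0, 0]]
    - [0.6, [0.15, 0, 0], [0, 0, 0]]

```text
t: 11.58
ee_pos: [648.4, -68.9, 29.0]
orientation: [2.251, 2.187, 0.001]
ft_force: [-2.8, -7.4, 2.3]
width: 70.3
grasp_force: 3.4
```

```bash
python3 -c "
from h import *
st();print(boxpose('scene'))"
```

```text
t 11.57 p [648.4 -68.9  29. ] head 1.5418 zaxis [ 0.003 -0.002 -1.   ] F [-2.8 -7.4  2.3] w 70.3
(array([655.6,  64.4]), array([137. , 117.5]), 88.56)
```

Call:
apply_moves:
  targets:
    - [0.6, [0.2, 0, 0], [0, 0, 0]]
    - [0.6, [0.2, 0, 0], [0, 0, 0]]
    - [0.6, [0.2, 0, 0], [0, 0, 0]]
    - [0.6, [0.2, 0, 0], [0, 0, 0]]
    - [0.6, [0.2, 0, 0], [0, 0, 0]]
    - [0.6, [0.2, 0, 0], [0, 0, 0]]
    - [0.6, [0.2, 0, 0], [0, 0, 0]]
    - [0.6, [0.2, 0, 0], [0, 0, 0]]

```text
t: 12.62
ee_pos: [650.5, 10.8, 29.0]
orientation: [2.251, 2.187, 0.0]
ft_force: [-2.8, -10.0, 5.9]
width: 70.3
grasp_force: 4.6
```

Call:
apply_moves:
  targets:
    - [0.6, [0.2, 0, 0], [0, 0, 0]]
    - [0.6, [0.2, 0, 0], [0, 0, 0]]
    - [0.6, [0.2, 0, 0], [0, 0, 0]]
    - [0.6, [0.16, 0, 0], [0, 0, 0]]
    - [0.6, [0.12, 0, 0], [0, 0, 0]]
    - [0.6, [0.12, 0, 0], [0, 0, 0]]
    - [0.6, [0.08, 0, 0], [0, 0, 0]]
    - [0.6, [0.06, 0, 0], [0, 0, 0]]

```text
t: 13.62
ee_pos: [651.8, 67.6, 28.9]
orientation: [2.251, 2.188, -0.001]
ft_force: [-3.0, -11.2, 5.9]
width: 70.5
grasp_force: 5.0
```

```bash
python3 -c "
from h import *
st();print(boxpose('scene'))"
```

```text
t 13.62 p [651.8  67.6  28.9] head 1.5422 zaxis [ 0.001 -0.002 -1.   ] F [ -3.  -11.2   5.9] w 70.5
(array([658.4, 205.4]), array([127.8, 115.1]), 89.37)
```

Call:
apply_moves:
  targets:
    - [0.6, [0.06, 0, 0], [0, 0, 0]]
    - [0.6, [0.06, 0, 0], [0, 0, 0]]
    - [0.6, [0.04, 0, 0], [0, 0, 0]]
    - [0.6, [0.04, 0, 0], [0, 0, 0]]

```text
t: 14.18
ee_pos: [652.1, 77.4, 28.9]
orientation: [2.252, 2.188, -0.001]
ft_force: [-4.6, -10.2, 6.1]
width: 70.3
grasp_force: 5.0
```

Call:
apply_moves:
  targets:
    - [0.6, [0.04, 0, 0], [0, 0, 0]]
    - [0.6, [0.04, 0, 0], [0, 0, 0]]

```text
t: 14.42
ee_pos: [652.1, 80.9, 28.9]
orientation: [2.25, 2.189, -0.002]
ft_force: [-2.3, -19.7, 7.6]
width: 70.3
grasp_force: 9.7
```

Call:
apply_moves:
  targets:
    - [0.6, [0.04, 0, 0], [0, 0, 0]]
    - [0.6, [0.02, 0, 0], [0, 0, 0]]

```text
t: 14.68
ee_pos: [652.1, 80.9, 28.9]
orientation: [2.247, 2.189, -0.007]
ft_force: [-2.8, -31.7, 8.4]
width: 70.5
grasp_force: 15.4
```

Call:
apply_moves:
  targets:
    - [0.6, [-0.6, 0, 0], [0, 0, 0]]
    - [0.6, [0, 0, -1], [0, 0, 0]]
    - [0.6, [0, 0, -1], [0, 0, 0]]
    - [0.6, [0.87, -0.67, 0], [0, 0, 0]]
    - [0.6, [0.87, -0.67, 0], [0, 0, 0]]
    - [0.6, [0.87, -0.67, 0], [0, 0, 0]]
    - [1, [0, 0, 0], [0, 0, 0.11]]
    - [1, [0, 0, 0], [0, 0, 0.11]]

```text
t: 15.68
ee_pos: [554.8, 190.9, 128.6]
orientation: [2.6, 1.762, 0.005]
ft_force: [0.6, 0.8, -0.1]
width: 85.8
grasp_force: 0.0
```

Call:
apply_moves:
  targets:
    - [1, [0, 0, 0], [0, 0, 0.11]]
    - [1, [0, 0, 0], [0, 0, 0.11]]
    - [1, [0, 0, 0], [0, 0, 0.11]]
    - [1, [0, 0, 0], [0, 0, 0.11]]
    - [1, [0, 0, 0], [0, 0, 0.11]]
    - [1, [0, 0, 0], [0, 0, 0.11]]
    - [1, [0, 0, 0], [0, 0, 0.11]]

```text
t: 16.55
ee_pos: [555.3, 190.0, 128.4]
orientation: [-3.14, 0.031, -0.004]
ft_force: [-0.2, 0.4, 0.5]
width: 88.0
grasp_force: 0.0
```

```bash
python3 -c "
from h import *
st();print(boxpose('scene'),boxpose('top'))
im=cam('scene');cv2.imwrite('pics/s1.png',cv2.resize(im['pixels'][110:350,200:480],None,fx=2.4,fy=2.4))"
```

```text
t 16.55 p [555.3 190.  128.4] head -0.0200 zaxis [ 0.003  0.001 -1.   ] F [-0.2  0.4  0.5] w 88.0
(array([657.8, 185.5]), array([194.2, 116. ]), 88.66) (array([652.3, 181.9]), array([185., 112.]), 88.66)
```

View pics/s1.png

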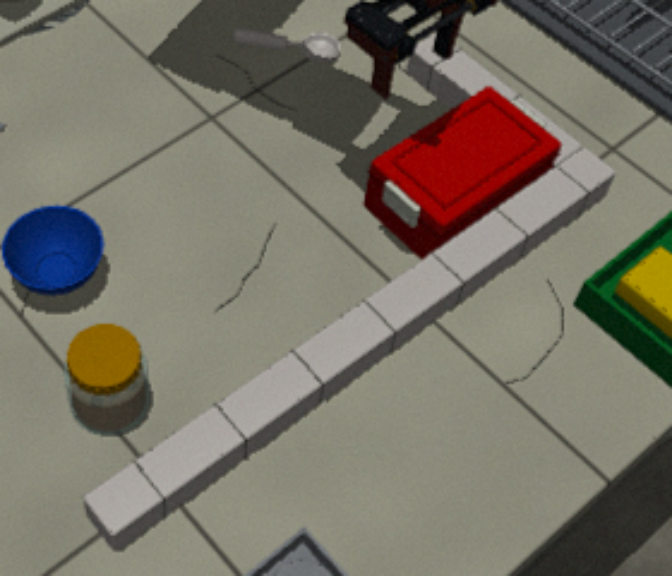

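Call:
apply_moves:
  targets:
    - [1, [0, 0.1, 1], [0, 0, 0]]
    - [1, [0, 0, 1], [0, 0, 0]]
    - [1, [0.22, 0, 0], [0, 0, 0]]
    - [1, [0.2, 0, 0], [0, 0, 0]]
    - [1, [0.06, 0, 0], [0, 0, 0]]
    - [1, [0.06, 0, 0], [0, 0, 0]]

```text
t: 17.45
ee_pos: [582.7, 184.2, 28.4]
orientation: [-3.141, 0.021, -0.004]
ft_force: [-0.4, -0.4, 0.7]
width: 88.0
grasp_force: 0.0
```

Call:
apply_moves:
  targets:
    - [1, [0.04, 0, 0], [0, 0, 0]]
    - [1, [0.04, 0, 0], [0, 0, 0]]

```text
t: 17.7
ee_pos: [585.4, 183.9, 27.0]
orientation: [-3.141, 0.022, 0.0]
ft_force: [-6.7, 1.7, 6.0]
width: 87.9
grasp_force: 3.9
```

Call:
apply_moves:
  targets:
    - [1, [0.03, 0, 0], [0, 0, 0.006]]
    - [1, [0.04, 0, 0], [0, 0, 0]]
    - [1, [0.03, 0, 0], [0, 0, 0]]

```text
t: 18.08
ee_pos: [585.4, 183.6, 26.2]
orientation: [3.14, -0.037, -0.015]
ft_force: [-21.1, 3.4, 16.8]
width: 88.0
grasp_force: 10.7
```

Call:
apply_moves:
  targets:
    - [1, [-0.6, 0, 0], [0, 0, 0]]
    - [1, [0, 0, -1], [0, 0, 0]]
    - [1, [0, 0, -1], [0, 0, 0]]
    - [0.14, [0, 0, -1], [0, 0, 0]]
    - [0.14, [0.11, 0.99, 0], [0, 0, 0]]
    - [0.14, [0.11, 0.99, 0], [0, 0, 0]]
    - [0.14, [0.11, 0.99, 0], [0, 0, 0]]
    - [0.14, [0.11, 0.99, 0], [0, 0, 0]]

```text
t: 19.08
ee_pos: [578.0, -15.6, 176.8]
orientation: [3.141, -0.036, 0.001]
ft_force: [0.6, 0.0, 0.2]
width: 50.2
grasp_force: 0.0
```

Call:
apply_moves:
  targets:
    - [0.14, [0.11, 0.99, 0], [0, 0, 0]]
    - [0.14, [0.11, 0.99, 0], [0, 0, 0]]
    - [0.14, [0.11, 0.99, 0], [0, 0, 0]]
    - [0.14, [0.11, 0.99, 0], [0, 0, 0]]
    - [0.14, [0.11, 0.99, 0], [0, 0, 0]]
    - [0.14, [0.11, 0.99, 0], [0, 0, 0]]
    - [0.14, [0.11, 0.99, 0], [0, 0, 0]]

```text
t: 19.95
ee_pos: [608.3, -363.1, 176.6]
orientation: [3.141, -0.037, 0.0]
ft_force: [0.5, 0.3, -0.3]
width: 49.8
grasp_force: 0.0
```

Call:
apply_moves:
  targets:
    - [0.14, [0, 0, 0], [0, 0, -0.101]]
    - [0.14, [0, 0, 0], [0, 0, -0.101]]
    - [0.14, [0, 0, 0], [0, 0, -0.101]]
    - [0.14, [0, 0, 0], [0, 0, -0.101]]
    - [0.14, [0, 0, 0], [0, 0, -0.101]]
    - [0.14, [0, 0, 0], [0, 0, -0.101]]
    - [0.14, [0, 0, 0], [0, 0, -0.101]]
    - [0.14, [0, 0, 0], [0, 0, -0.101]]

```text
t: 20.95
ee_pos: [608.3, -361.4, 176.4]
orientation: [2.547, 1.839, -0.0]
ft_force: [-0.5, -0.5, 0.5]
width: 50.0
grasp_force: 0.0
```

```bash
python3 -c "
from h import *
st();print(boxpose('scene'),boxpose('top'))
for n in ['top','scene']:
    im=cam(n);cv2.imwrite(f'pics/{n}2.png',im['pixels'])
    h=cv2.cvtColor(im['pixels'],cv2.COLOR_BGR2HSV)
    y=((abs(h[...,0].astype(int)-22)<6)&(h[...,1]>180)&(h[...,2]>100)).astype(np.uint8)
    N,_,s,ce=cv2.connectedComponentsWithStats(y)
    for i in range(1,N):
        if s[i,4]>150:print('yellow',ce[i],s[i,4],ray(im,ce[i],95))
"
```

```text
t 20.95 p [ 608.3 -361.4  176.4] head 1.2511 zaxis [-0. -0. -1.] F [-0.5 -0.5  0.5] w 50.0
(array([658.6, 184.6]), array([195.9, 117.9]), 88.82) (array([651.7, 183.3]), array([187.6, 113. ]), 88.63)
yellow [168.64285714  62.64912281] 798 [886.83648975 230.85181229  95.        ]
yellow [515.97619048 149.8877551 ] 294 [ 661.73562848 -689.91317428   95.        ]
yellow [482.02978236 231.85681558] 873 [922.78746603 210.17442817  95.        ]
yellow [ 94.50091408 379.71115174] 547 [ 655.47739305 -679.56243337   95.        ]
```

View pics/top2.png

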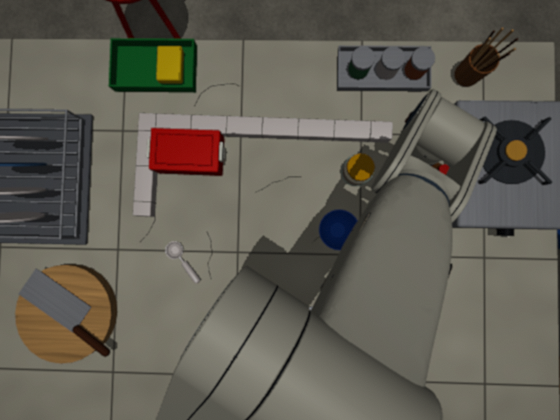

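Call:
apply_moves:
  targets:
    - [0.14, [0, 0, 0], [0, 0, -0.101]]
    - [0.14, [0, -0.17, 0.98], [0, 0, 0]]
    - [0.14, [0, 0, 0.98], [0, 0, 0]]
    - [0.14, [0, 0, 0.98], [0, 0, 0]]
    - [0.14, [0.2, 0, 0], [0, 0, 0]]
    - [0.14, [0.15, 0, 0], [0, 0, 0]]
    - [0.14, [0.12, 0, 0], [0, 0, 0]]
    - [0.14, [0.12, 0, 0], [0, 0, 0]]

```text
t: 22.15
ee_pos: [606.1, -330.8, 31.8]
orientation: [2.396, 2.028, 0.002]
ft_force: [0.1, 1.0, -0.9]
width: 50.3
grasp_force: 0.0
```

Call:
apply_moves:
  targets:
    - [0.14, [0.12, 0, 0], [0, 0, 0]]
    - [0.14, [0.12, 0, 0], [0, 0, 0]]
    - [0.14, [0.12, 0, 0], [0, 0, 0]]
    - [0.14, [0.12, 0, 0], [0, 0, 0]]

```text
t: 22.65
ee_pos: [609.7, -308.3, 31.0]
orientation: [2.396, 2.027, 0.001]
ft_force: [-0.6, -5.8, 5.5]
width: 50.2
grasp_force: 3.3
```

```bash
cat >> h.py <<'E'
def jar():
    for n in ['top','scene']:
        im=cam(n);h=cv2.cvtColor(im['pixels'],cv2.COLOR_BGR2HSV)
        y=((abs(h[...,0].astype(int)-22)<6)&(h[...,1]>150)&(h[...,2]>40)).astype(np.uint8)
        N,_,s,ce=cv2.connectedComponentsWithStats(y)
        for i in range(1,N):
            w=ray(im,ce[i],95)
            if s[i,4]>100 and w[0]<700 and w[1]>-400:print(n,'cap',s[i,4],np.round(w,1))
E
python3 -c "
from h import *
st();jar();print(boxpose('scene'))
cv2.imwrite('pics/s2.png',cam('scene')['pixels'])"
```

```text
t 22.65 p [ 609.7 -308.3   31. ] head 1.4045 zaxis [ 0.002 -0.002 -1.   ] F [-0.6 -5.8  5.5] w 50.2
top cap 206 [ 621.2 -248.9   95. ]
scene cap 10002 [-392.9 -267.5   95. ]
scene cap 124 [-193.3  408.5   95. ]
scene cap 361 [ 622.4 -250.1   95. ]
(array([657.4, 185.5]), array([194.2, 115.8]), 88.61)
```

View pics/s2.png

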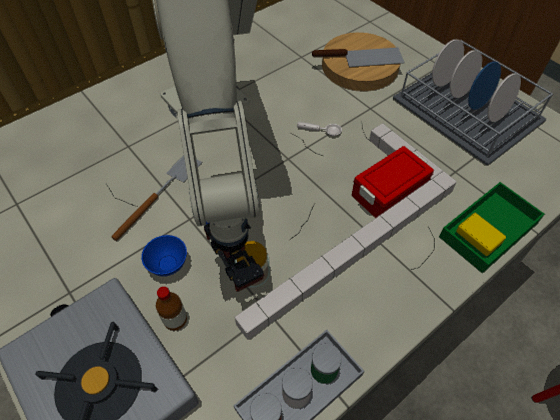

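Call:
apply_moves:
  targets:
    - [0.14, [0.16, 0, 0], [0, 0, 0]]
    - [0.14, [0.2, 0, 0], [0, 0, 0]]
    - [0.14, [0.2, 0, 0], [0, 0, 0]]
    - [0.14, [0.2, 0, 0], [0, 0, 0]]
    - [0.14, [0.2, 0, 0], [0, 0, 0]]
    - [0.14, [0.2, 0, 0], [0, 0, 0]]
    - [0.14, [0.2, 0, 0], [0, 0, 0]]
    - [0.14, [0.2, 0, 0], [0, 0, 0]]

```text
t: 23.85
ee_pos: [621.7, -230.7, 30.0]
orientation: [2.398, 2.029, -0.001]
ft_force: [-1.3, -5.2, 3.7]
width: 49.6
grasp_force: 3.1
```

Call:
apply_moves:
  targets:
    - [0.14, [0.2, 0, 0], [0, 0, 0]]
    - [0.14, [0.2, 0, 0], [0, 0, 0]]
    - [0.14, [0.2, 0, 0], [0, 0, 0]]
    - [0.14, [0.2, 0, 0], [0, 0, 0]]
    - [0.14, [0.2, 0, 0], [0, 0, 0]]
    - [0.14, [0.2, 0, 0], [0, 0, 0]]
    - [0.14, [0.2, 0, 0], [0, 0, 0]]
    - [0.14, [0.2, 0, 0], [0, 0, 0]]

```text
t: 24.85
ee_pos: [634.8, -151.8, 29.9]
orientation: [2.398, 2.029, -0.001]
ft_force: [-0.1, -6.2, 4.7]
width: 50.1
grasp_force: 3.2
```

```bash
python3 -c "
from h import *
st();jar();print(boxpose('scene'))"
```

```text
t 24.85 p [ 634.8 -151.8   29.9] head 1.4045 zaxis [-0.    -0.001 -1.   ] F [-0.1 -6.2  4.7] w 50.1
scene cap 11116 [-394.3 -261.5   95. ]
scene cap 209 [649. -89.  95.]
(array([658.1, 184.1]), array([197. , 117.5]), 88.47)
```

Call:
apply_moves:
  targets:
    - [0.14, [0.2, -0.005, 0], [0, 0, 0]]
    - [0.14, [0.2, -0.005, 0], [0, 0, 0]]
    - [0.14, [0.2, -0.005, 0], [0, 0, 0]]
    - [0.14, [0.2, -0.005, 0], [0, 0, 0]]
    - [0.14, [0.2, -0.005, 0], [0, 0, 0]]
    - [0.14, [0.2, -0.005, 0], [0, 0, 0]]
    - [0.14, [0.2, -0.005, 0], [0, 0, 0]]
    - [0.14, [0.2, -0.005, 0], [0, 0, 0]]

```text
t: 26.0
ee_pos: [646.2, -71.4, 29.6]
orientation: [-2.398, -2.029, 0.0]
ft_force: [0.3, -2.4, -1.7]
width: 50.4
grasp_force: 1.1
```

Call:
apply_moves:
  targets:
    - [0.14, [0.2, -0.005, 0], [0, 0, 0]]
    - [0.14, [0.2, -0.005, 0], [0, 0, 0]]
    - [0.14, [0.2, -0.005, 0], [0, 0, 0]]
    - [0.14, [0.16, -0.005, 0], [0, 0, 0]]
    - [0.14, [0.12, -0.005, 0], [0, 0, 0]]
    - [0.14, [0.1, 0, 0], [0, 0, 0]]
    - [0.14, [0.08, 0, 0], [0, 0, 0]]

```text
t: 26.88
ee_pos: [653.7, -19.4, 29.7]
orientation: [-2.398, -2.029, 0.0]
ft_force: [-0.4, -1.5, -2.0]
width: 50.2
grasp_force: 1.1
```

Call:
apply_moves:
  targets:
    - [0.14, [0.04, 0, 0], [0, 0, 0]]
    - [0.14, [0.04, 0, 0], [0, 0, 0]]

```text
t: 27.12
ee_pos: [654.3, -15.7, 29.7]
orientation: [-2.398, -2.029, 0.0]
ft_force: [-0.8, -1.2, -1.1]
width: 50.0
grasp_force: 1.1
```

```bash
python3 -c "
from h import *
st();jar();print(boxpose('scene'))
cv2.imwrite('pics/s3.png',cv2.resize(cam('scene')['pixels'][110:310,240:480],None,fx=3,fy=3))"
```

```text
t 27.12 p [654.3 -15.7  29.7] head 1.4045 zaxis [-0. -0. -1.] F [-0.8 -1.2 -1.1] w 50.0
scene cap 11458 [-395.4 -264.9   95. ]
scene cap 137 [669.5  50.6  95. ]
(array([658.3, 184. ]), array([197.2, 117.5]), 88.75)
```

View pics/s3.png

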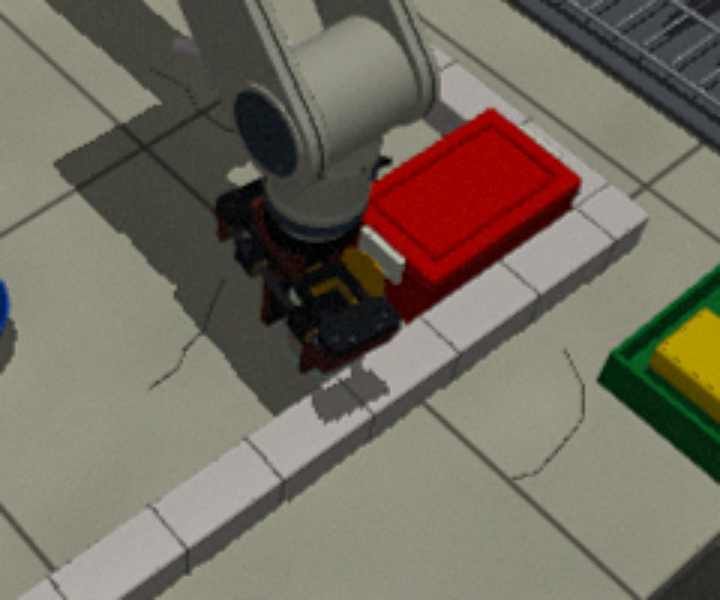

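The crop shows the jar's cap at about (365,270), still in the cradle with a small gap to the box's clip. I'll go on slowly.

Call:
apply_moves:
  targets:
    - [0.14, [0.06, 0, 0], [0, 0, 0]]
    - [0.14, [0.05, 0, 0], [0, 0, 0]]
    - [0.14, [0.04, 0, 0], [0, 0, 0]]
    - [0.14, [0.04, 0, 0], [0, 0, 0]]

```text
t: 27.82
ee_pos: [656.0, -6.1, 29.7]
orientation: [2.398, 2.029, 0.0]
ft_force: [-1.3, -2.6, -0.5]
width: 50.1
grasp_force: 1.1
```

Call:
apply_moves:
  targets:
    - [0.14, [0.03, 0, 0], [0, 0, 0]]
    - [0.14, [0.03, 0, 0], [0, 0, 0]]

```text
t: 28.08
ee_pos: [656.4, -3.3, 29.7]
orientation: [2.398, 2.029, -0.0]
ft_force: [-0.7, -1.2, -0.6]
width: 49.9
grasp_force: 1.2
```

Call:
apply_moves:
  targets:
    - [0.14, [0.03, 0, 0], [0, 0, 0]]
    - [0.14, [0.03, 0, 0], [0, 0, 0]]

```text
t: 28.32
ee_pos: [656.9, -0.4, 29.7]
orientation: [2.398, 2.03, -0.0]
ft_force: [-0.2, -5.3, -1.5]
width: 50.1
grasp_force: 2.7
```

Call:
apply_moves:
  targets:
    - [0.14, [0.03, 0, 0], [0, 0, 0]]
    - [0.14, [0.02, 0, 0], [0, 0, 0]]

```text
t: 28.58
ee_pos: [656.9, -0.1, 29.7]
orientation: [2.396, 2.029, -0.004]
ft_force: [-2.4, -15.9, 1.2]
width: 49.7
grasp_force: 6.5
```

Call:
apply_moves:
  targets:
    - [0.14, [-1, 0, 0], [0, 0, 0]]
    - [0.14, [0, 0, 0], [0, 0, 0.098]]
    - [0.14, [0, 0, 0], [0, 0, 0.098]]
    - [0.14, [0, 0, 0], [0, 0, 0.098]]
    - [0.14, [0, 0, 0], [0, 0, 0.1]]
    - [0.14, [0, -0.53, 0], [0, 0, 0]]
    - [0.14, [0, -0.53, 0], [0, 0, 0]]

```text
t: 29.45
ee_pos: [611.5, -9.1, 29.8]
orientation: [-2.903, -1.202, -0.001]
ft_force: [0.4, -0.4, 0.3]
width: 50.2
grasp_force: 0.0
```

```bash
python3 -c "
from h import *
st();jar();print(boxpose('scene'))"
```

```text
t 29.45 p [611.5  -9.1  29.8] head 0.7850 zaxis [ 0.001  0.001 -1.   ] F [ 0.4 -0.4  0.3] w 50.2
scene cap 11234 [-394.8 -264.6   95. ]
scene cap 583 [669.4  39.3  95. ]
(array([658.5, 185.2]), array([194.8, 117.8]), 88.82)
```

Call:
apply_moves:
  targets:
    - [0.14, [0.2, 0.05, 0], [0, 0, 0]]
    - [0.14, [0.16, 0, 0], [0, 0, 0]]
    - [0.14, [0.08, 0, 0], [0, 0, 0]]
    - [0.14, [0.06, 0, 0], [0, 0, 0]]
    - [0.14, [0.03, 0, 0], [0, 0, 0]]

```text
t: 30.22
ee_pos: [632.1, 7.3, 29.6]
orientation: [-2.902, -1.203, 0.0]
ft_force: [0.3, -0.2, -0.8]
width: 50.0
grasp_force: 0.0
```

Call:
apply_moves:
  targets:
    - [0.14, [0.03, 0, 0], [0, 0, 0]]
    - [0.14, [0.03, 0, 0], [0, 0, 0]]

```text
t: 30.48
ee_pos: [634.0, 9.3, 29.6]
orientation: [-2.902, -1.203, 0.001]
ft_force: [-2.3, -1.5, 2.0]
width: 49.9
grasp_force: 1.3
```

Call:
apply_moves:
  targets:
    - [0.14, [0.03, 0, 0], [0, 0, 0]]
    - [0.14, [0.03, 0, 0], [0, 0, 0]]

```text
t: 30.72
ee_pos: [634.8, 11.0, 29.3]
orientation: [-2.901, -1.203, 0.005]
ft_force: [-5.0, -3.2, 1.6]
width: 49.9
grasp_force: 2.4
```

Call:
apply_moves:
  targets:
    - [0.14, [0.03, 0, 0], [0, 0, 0]]
    - [0.14, [0, 0, 0], [0, 0, 0]]

```text
t: 30.98
ee_pos: [635.4, 11.7, 29.3]
orientation: [-2.902, -1.203, 0.007]
ft_force: [-6.1, -4.4, 2.2]
width: 50.1
grasp_force: 3.7
```

Call:
apply_moves:
  targets:
    - [0.14, [0.03, 0, 0], [0, 0, 0]]
    - [0.14, [0.03, 0, 0], [0, 0, 0]]

```text
t: 31.22
ee_pos: [635.6, 11.9, 29.2]
orientation: [2.902, 1.204, -0.014]
ft_force: [-14.2, -18.0, 10.2]
width: 50.2
grasp_force: 10.5
```

Call:
apply_moves:
  targets:
    - [0.14, [0.03, 0, 0], [0, 0, 0]]
    - [0.14, [0.0, 0, 0], [0, 0, 0]]

```text
t: 31.48
ee_pos: [635.6, 12.0, 29.2]
orientation: [2.902, 1.204, -0.017]
ft_force: [-15.7, -19.3, 12.1]
width: 50.4
grasp_force: 11.9
```

Call:
apply_moves:
  targets:
    - [0.14, [-0.2, 0, 0], [0, 0, 0]]
    - [0.14, [-0.8, 0, 0], [0, 0, 0]]
    - [0.14, [-0.6, 0, 0], [0, 0, 0]]
    - [0.14, [0, 0, -1], [0, 0, 0]]
    - [0.14, [0, 0, -1], [0, 0, 0]]
    - [0.14, [-1, 0, -0.5], [0, 0, 0]]
    - [0.14, [-1, 0, 0], [0, 0, 0]]
    - [0.14, [-1, 0, 0], [0, 0, 0]]

```text
t: 32.48
ee_pos: [477.7, -147.8, 155.5]
orientation: [2.9, 1.203, 0.003]
ft_force: [-0.1, -0.5, -1.2]
width: 49.5
grasp_force: 0.0
```

```bash
python3 -c "
from h import *
st();jar();print(boxpose('scene'),boxpose('top'))
a=cam('scene')['pixels'];b=cam('top')['pixels']
cv2.imwrite('pics/f.png',np.hstack([cv2.resize(a[100:360,110:480],(400,300)),cv2.resize(b[90:310,110:460],(400,300))]))"
```

```text
t 32.48 p [ 477.7 -147.8  155.5] head 0.7864 zaxis [ 0.003 -0.001 -1.   ] F [-0.1 -0.5 -1.2] w 49.5
top cap 572 [663.2  39.8  95. ]
scene cap 10666 [-393.3 -262.4   95. ]
scene cap 591 [670.9  39.5  95. ]
(array([658.2, 185.6]), array([194. , 117.4]), 88.71) (array([651.8, 183.3]), array([187.6, 113. ]), 88.66)
```

View pics/f.png

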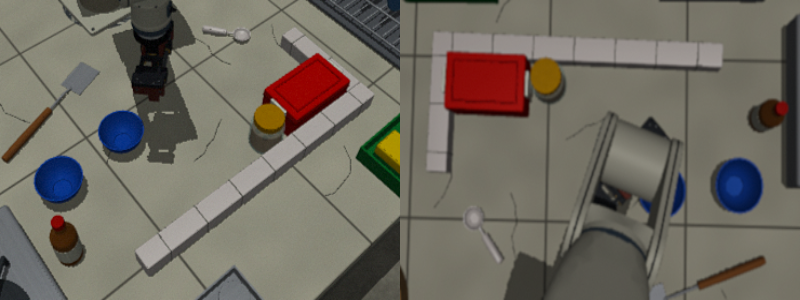

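The box is in the corner, the jar is against both the clip and the kerb, and the other things stand where they were. The robot is clear, so I'm handing in.

```bash
python3 -c "
from workcell import ctrl
print(ctrl.close_job())"
```

```text
the job is handed in; nothing more can be done
None
```

I handed in the job at about 32.5 s of robot time: the rice box is flush in the kerb corner, the jar is snug against the box's end clip and the back kerb, and the bowls, spoon, spatula and bottle look unmoved in the last pictures.

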